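# Close the filled gift tub with its wooden lid

## Robot

A 6-joint arm with a two-finger parallel gripper is mounted at the origin on the work surface. World frame = base frame: x ahead of the robot, y to its left, z up, the work surface at z = 0. Lengths are in m, angles in rad, forces in N, time in s.
With the tool pointing down it reaches from about 0.3 to 0.95 m from the base axis. Payload 3.1 kg.
Tool frame: the origin (TCP) lies between the finger pads; the fingertips stand 19 mm ahead of it and the grasp point (between the pads) is the TCP; z points along the fingers, y is the line along which they close (so a half turn about z gives the same grasp; the last joint's range is limited). The gripper opens to 85 mm and grips with 20 to 120 N. Pads are 22 mm wide; open, the fingers measure 114 mm over their backs; the gripper's body (76 mm by 85 mm) begins 54 mm behind the grasp point. The pads swing forward as they close: fully open they stand 13 mm farther back than shut.
Start: joints at [1.269, 0.308, 1.634, -0, 1.2, -0.07], TCP at [0.144, 0.608, 0.23] pointing down, gripper open.
Joint ranges: [-3.06, 3.06], [-0.79, 1.96], [0.05, 2.63], [-1.19, 4.34], [0.05, 2.64], [-2.94, 2.94]. Speed limits (rad/s): [2.79, 2.79, 3.14, 3.14, 3.14, 3.14].

## Interface

Orientations are given as a 3x3 rotation matrix whose columns are the frame's x, y, z axes.
In Python, from rig import move_to, move_straight, goto_joints, command_gripper, hold, ik, read_state, get_image, IKError, sign_off gives the robot as it stands. The module is installed in compiled form; this text tells all that it offers. Calls block until the motion is done:
- move_to(position, orientation): joint-space move of the TCP to a pose.
- move_straight(position, rate=0.15, orientation=None): straight line of the TCP; orientation=None keeps the orientation; rate is the mean speed in m/s.
- goto_joints(angles): joint-space move.
- command_gripper(opening, strength=None): finger opening in m; strength is the grip in N (None keeps the last); returns when the fingers have stopped.
- hold(seconds).
- ik(position, orientation): joint angles nearest the present ones, or None.
- read_state(): the state.
- get_image(name): name is "scene" or "top" or "wrist"; returns a dict with "color" (384x512x3 uint8, red, green, blue), "fov_y" (degrees; the focal length in pixels is half the picture's height over the tangent of half this angle, whatever the lens; pixels are square), "cx", "cy" (the principal point, pixels), "extrinsics" (4x4, takes a point from camera to world coordinates); the wrist camera has in their place "hand_eye" (4x4, takes a point from camera to tool coordinates, whose origin is the TCP and whose axes are the flange's). Camera axes: x right, y down, z forward; pixel columns grow to the right and rows downward; lengths in m; the calibration is good to about 2 mm. The wrist camera is an equidistant fisheye: a pixel r from the principal point sees the ray r / f radians off the axis. A picture is of the moment at which its call begins: read the wrist's pose just before it. There is no depth.
A pose or a line that the arm cannot do raises IKError and nothing moves.
- sign_off(): hands the job in, once; it reports no verdict.
The state is a dict: "t": time; "joint_pos": joint angles; "joint_velocities": joint speeds; "tau": joint torques, N m; "tool_pos": TCP position; "ee_rot": TCP orientation; "contact_force": force on the tool from outside, world axes, zero at the start; "moment": the same for the moment, N m; "gripper_width": finger opening in m.
Only numpy, scipy, OpenCV 4.12 (cv2) and the standard library are available. Lean on these libraries where they do the work, as an engineer would, in place of code of your own. Each camera call takes 0.05 s, during which the arm holds its last target. There are 200 camera calls.

## Task

The wide brown gift tub has been filled with sweets: close it with its own large pale wooden lid, the one with the brass knob. Set the lid down onto the rim without dropping it, so that it sits fully home, level and centred, then let go. Leave the tub standing where it is, and do not disturb the small green tub or its small dark lid.

Things in the scene. Friction and masses are not known exactly. Their poses are not given: they have to be found in the camera images.
- tub: The wide brown cardboard tub, open, with coloured sweets in its lower half. Round, outer diameter 102 mm, wall 4 mm (mouth 94 mm across), 0.3 to 0.45 kg, standing loose on the table. Origin: centre of its underside; z up; the rim lies 80 mm above the origin, the sweets end 48 mm above it.
- lid: Large pale wooden lid of the wide tub, about 0.1 kg, standing on its plug, knob up. Origin: centre of underside, z up. Above the origin: 0-12 mm a plug 72 mm across (11 mm play all round in the tub's mouth); 12-21 mm a disc 124 mm across that rests on the rim; 21-57 mm a central upright round brass knob 26 mm across, to grip. Seated, its origin is 68 mm above the tub's.
- small_tub: A narrow green tub, open and empty, 68 mm across, 70 mm high, loose on the table; to be left alone. Origin: centre of its underside.
- small_lid: The small dark wooden lid of the green tub, 84 mm across with a black knob, 57 mm high in all, standing knob up on the table; to be left alone (it does not fit the wide tub). Origin: centre of its underside.

How it is judged:
At the end, for the whole second after the job is handed in: Large lid seated on the wide tub: centred within 14 mm, height within 4 mm of resting on the rim, level within about 10 degrees, released and at rest; tub upright within 10 degrees and within 40 mm of its start; small green tub and small lid within 30 mm of theirs (horizontal distance between lid and tub below 0.014 m and z of lid in the frame of tub between 0.064 and 0.072 m and angle between the z axis of lid and the z axis of tub, either way round below 0.17 rad and angle between each of lid, tub's own z axis and vertical below 0.17 rad and distance of tub from where it was at the start of the episode below 0.04 m and linear speed of each of lid, tub below 0.02 m/s and distance of each of small_tub, small_lid from where it was at the start of the episode below 0.03 m); the robot touches nothing.
It fails at once if the large lid is dropped (it falls freely faster than 0.7 m/s, a drop of about 25 mm) (linear speed of lid above 0.7 m/s and contact force between the fingers and lid below 0.05 N).
It fails at once if the small green tub is pushed 30 mm or more (distance of small_tub from where it was at the start of the episode above 0.03 m).
It fails at once if the small lid is moved 30 mm or more (distance of small_lid from where it was at the start of the episode above 0.03 m).
It fails at once if the wide tub is tipped over (angle between tub's own z axis and vertical above 0.5 rad).
It also fails if it takes over 34 s, if anything falls off the work surface, if the arm or the gripper's body presses on something with over 40 N, if the wrist force passes 120 N, or if a joint passes its speed limit or range.

## Working session

There is one attempt and no reset: what is moved stays moved. The work goes in short steps, each a Python script; the robot and the scene stay as the last script left them, time stands still between calls to the robot, and variables do not carry over. Pictures are saved under pics/ and viewed, on a budget of 10 in all, crops included, one or two more only if the job needs it, and the job is handed in when it is done.

```bash
mkdir -p pics
python3 - <<'E'
from rig import *
import cv2,numpy as np
s=read_state();print(s['t'],s['tool_pos'],s['ee_rot'],s['gripper_width'],s['contact_force'])
ims=[]
for n in("scene","top"):
    d=get_image(n);np.savez(f'{n}0.npz',**d);ims.append(d['color']);print(n,d['fov_y'],d['cx'],d['cy'],np.round(d['extrinsics'],3).tolist())
    cv2.imwrite(f'pics/{n}0.png',d['color'][:,:,::-1])
E
```

```text
0.0 [0.14334211 0.60748329 0.22845109] [[-9.73264658e-01  2.29685535e-01 -6.78479390e-04]
 [ 2.29686486e-01  9.73262158e-01 -2.21129941e-03]
 [ 1.52434827e-04 -2.30801711e-03 -9.99997325e-01]] 0.0849555659774464 [ 0.40498851  0.07599918 -0.59882984]
scene 54.21617751332139 258.8370105729635 195.68018002786764 [[-0.178, 0.85, -0.495, 0.885], [0.984, 0.156, -0.087, 0.063], [0.004, -0.503, -0.864, 0.61], [0.0, 0.0, 0.0, 1.0]]
top 57.500604014112994 254.1412534023459 188.3024627270912 [[-0.006, -0.97, 0.242, 0.412], [-1.0, 0.005, -0.007, 0.012], [0.006, -0.242, -0.97, 0.667], [0.0, 0.0, 0.0, 1.0]]
```

View pics/top0.png

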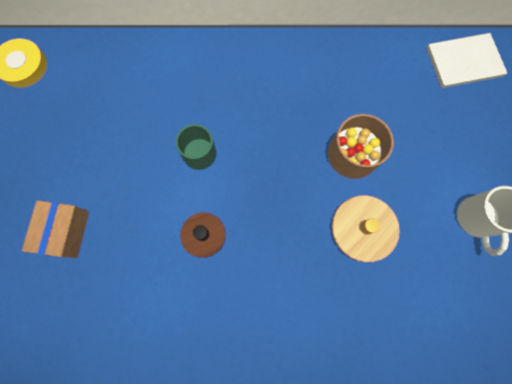

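View pics/scene0.png

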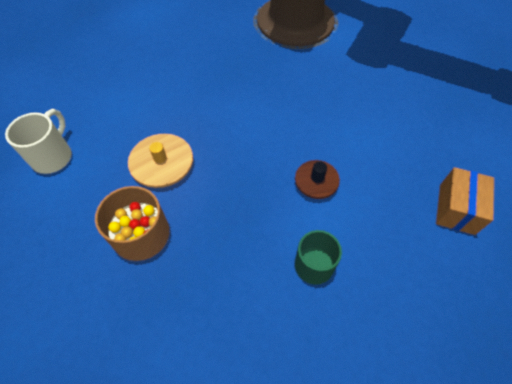

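Top view: lid disc centred about (366,229), tub rim about (365,141), with the small items left of them at x≈200. Scene view: lid about (160,160), tub rim about (128,211). I'll fit the lid by colour, project the tub rim, and cross-check the two views.

```bash
cat > h.py <<'E'
import numpy as np,cv2
def cast(d,uv,z):
    f=len(d['color'])/2/np.tan(np.radians(float(d['fov_y']))/2);E=d['extrinsics']
    v=E[:3,:3]@np.array([(uv[0]-d['cx'])/f,(uv[1]-d['cy'])/f,1]);o=E[:3,3]
    return (o+v*(z-o[2])/v[2])[:2]
def circ(P):  # least-squares circle
    P=np.array(P);A=np.c_[2*P,np.ones(len(P))];s=np.linalg.lstsq(A,(P**2).sum(1),rcond=None)[0]
    return s[:2],np.sqrt(s[2]+s[:2]@s[:2])
def blob(m,near):
    cs=cv2.findContours(m.astype(np.uint8),cv2.RETR_EXTERNAL,cv2.CHAIN_APPROX_NONE)[0]
    cs=[c for c in cs if cv2.contourArea(c)>200]
    return min(cs,key=lambda c:np.hypot(*(c[:,0].mean(0)-near)))
E
python3 - <<'E'
from h import *
for n,l,t in(("top",(366,229),(362,147)),("scene",(160,160),(132,223))):
    d=np.load(f'{n}0.npz');h=cv2.cvtColor(d['color'],cv2.COLOR_RGB2HSV).astype(int)
    m=(h[...,0]<40)&(h[...,1]>60)&(h[...,2]>50)
    c=cv2.convexHull(blob(m,l))[:,0]
    print(n,'lid',circ([cast(d,p,.0185) for p in c]),cast(d,l,.021))
    c=cv2.convexHull(blob(m,t))[:,0]
    # rim: points whose projection at z=.08 form the far half of the outline (far from camera)
    P=np.array([cast(d,p,.08) for p in c]);
    print('bbox',c.min(0),c.max(0))
    o=d['extrinsics'][:2,3];u=P.mean(0)-o;u/=np.linalg.norm(u)
    Q=P[(P-P.mean(0))@u>0.0];print('tub rim',circ(Q),len(Q))
E
```

```text
top lid (array([ 0.49717112, -0.19883618]), np.float64(0.06151342816412257)) [ 0.49452088 -0.19935862]
bbox [329 115] [392 177]
tub rim (array([ 0.64745518, -0.19117225]), np.float64(0.049544624428929616)) 15
scene lid (array([ 0.50007676, -0.19830799]), np.float64(0.062270904444206986)) [ 0.50374524 -0.1969357 ]
bbox [ 95 187] [168 259]
tub rim (array([ 0.65012021, -0.19024899]), np.float64(0.04998744689545433)) 18
```

Both views agree to 3 mm and the radii match: lid about (0.4985, -0.1985), tub about (0.649, -0.191). Next I'll go above the lid and take a close look.

```bash
cat >> h.py <<'E'
from rig import *
R=np.array([[-1.,0,0],[0,1,0],[0,0,-1]])
def wrist(name):
    s=read_state();d=get_image('wrist');T=np.eye(4);T[:3,:3]=s['ee_rot'];T[:3,3]=s['tool_pos']
    d['T']=T@d['hand_eye'];np.savez(name+'.npz',**d);cv2.imwrite(f'pics/{name}.png',d['color'][:,:,::-1]);return d
def wcast(d,uv,z):
    f=len(d['color'])/2/np.tan(np.radians(float(d['fov_y']))/2);q=np.array([uv[0]-d['cx'],uv[1]-d['cy']]);r=np.hypot(*q)
    v=d['T'][:3,:3]@np.r_[q/max(r,1e-9)*np.sin(r/f),np.cos(r/f)];o=d['T'][:3,3]
    return (o+v*(z-o[2])/v[2])[:2]
E
python3 - <<'E'
from h import *
move_to([.4985,-.1985,.2],R)
s=read_state();print(s['t'],s['tool_pos'],s['joint_pos'])
d=wrist('w1');print(d['fov_y'],d['cx'],d['cy'],np.round(d['T'],3).tolist())
E
```

```text
3.1917 [ 0.49878359 -0.19788897  0.20002226] [-4.58976439e-01  1.70158746e-01  1.86918848e+00  2.37990247e-04
  1.10218666e+00 -2.03082587e+00]
65.70646984690485 256.5200654703914 194.4269605903526 [[-0.001, 0.966, 0.26, 0.434], [1.0, 0.001, 0.001, -0.198], [0.0, 0.26, -0.966, 0.345], [0.0, 0.0, 0.0, 1.0]]
```

View pics/w1.png

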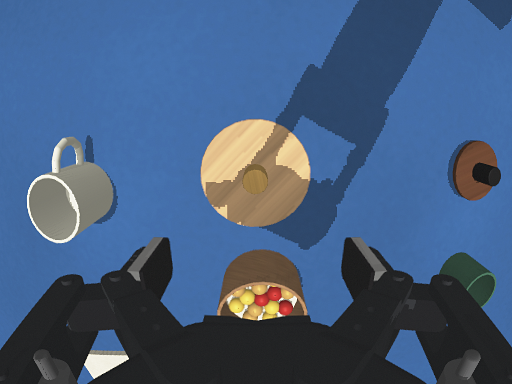

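The wrist view shows the lid disc spanning about (201–310, 119–227), with the knob at (256,180). The tub rim is partly visible below it, about x 219–307. I'll project both, then grasp and lift.

Run:
```python
from h import *
d=np.load('w1.npz');h=cv2.cvtColor(d['color'],cv2.COLOR_RGB2HSV).astype(int)
m=(h[...,0]>8)&(h[...,0]<40)&(h[...,1]>40)&(h[...,2]>40)
c=cv2.convexHull(blob(m,(255,173)))[:,0];print(c.min(0),c.max(0))
p,r=circ([wcast(d,q,.0185) for q in c]);print('lid',p,r)
print('rim y',(wcast(d,(219,310),.08)+wcast(d,(307,310),.08))/2)
if abs(r-.062)>.003 or np.hypot(*(p-[.4985,-.1985]))>.006: raise SystemExit('disagree')
g=(p+np.array([.4985,-.1985]))/2
move_straight([*g,.12],rate=.2,orientation=R)
move_straight([*g,.045],rate=.08)
command_gripper(.0,40)
s=read_state();print(s['t'],s['tool_pos'],s['gripper_width'],s['contact_force'])
move_straight([g[0],g[1],.2],rate=.12)
s=read_state();print(s['t'],s['tool_pos'],s['gripper_width'],s['contact_force'])
wrist('w2')
```

```text
[201 119] [309 226]
lid [ 0.49857016 -0.19935024] 0.061841492637994044
rim y [ 0.637322   -0.19019663]
5.4667 [ 0.49881979 -0.19919668  0.04546304] 0.02385373864932312 [-0.51266884 -0.34467965  2.78124691]
6.9083 [ 0.4978196  -0.19859105  0.19893934] 0.023728681115355133 [ 0.69809249 -0.40033361 -0.63749876]
```

View pics/w2.png

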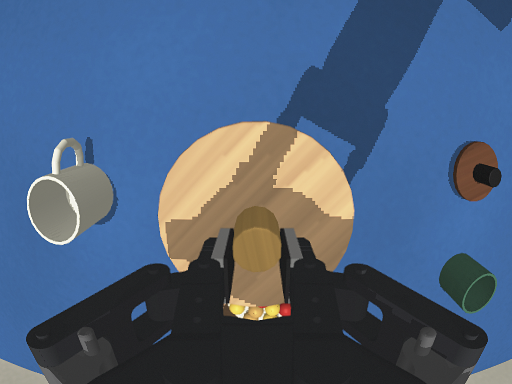

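The lid is held: the disc spans about x 158–354 with its top edge at row 122, and the knob is between the pads at (257,240). I'll check its offset and level from the visible arc.

Run:
```python
from h import *
from scipy.optimize import least_squares
d=np.load('w2.npz');h=cv2.cvtColor(d['color'],cv2.COLOR_RGB2HSV).astype(int)
m=(h[...,0]>8)&(h[...,0]<40)&(h[...,1]>40)&(h[...,2]>40)
c=blob(m,(256,200))[:,0]; c=c[(c[:,1]<255)&((c[:,1]<200)|(c[:,0]<200)|(c[:,0]>310))]
c=np.array([p for p in c if p[1]<215])
for z in(.165,.17,.175,.18): print(z,*circ([wcast(d,q,z) for q in c]))
# 3D: disc edge circle radius .062 with pitch/roll; centre z fixed at .1715
f=192/np.tan(np.radians(float(d['fov_y']))/2);q=c-[d['cx'],d['cy']];r=np.hypot(*q.T)
V=np.c_[q/r[:,None]*np.sin(r/f)[:,None],np.cos(r/f)]@d['T'][:3,:3].T;o=d['T'][:3,3]
def res(x):
    C=np.array([x[0],x[1],.1725]);n=np.array([x[2],x[3],1]);n/=np.linalg.norm(n)
    P=o+V*(((C-o)@n)/(V@n))[:,None];return np.linalg.norm(P-C,axis=1)-.062
s=least_squares(res,[.4985,-.199,0,0]);print('centre,tilt(rad)',s.x,s.cost,len(c),'tcp',.4978,-.1986)
```

```text
0.165 [ 0.5006164  -0.19881961] 0.06455369140679089
0.17 [ 0.49873916 -0.19881104] 0.06275264572302082
0.175 [ 0.49686191 -0.19880247] 0.06095160003925203
0.18 [ 0.49498466 -0.1987939 ] 0.05915055435548324
centre,tilt(rad) [ 0.49795397 -0.19872715 -0.01241984  0.00680584] 6.28633994320626e-06 271 tcp 0.4978 -0.1986
```

The held lid is level (under 1°) and centred on the TCP. Now I'll carry it over and lower until contact.

Run:
```python
from h import *
t=[.649,-.191]
move_straight([*t,.2],rate=.12)
move_straight([*t,.122],rate=.08)
f0=read_state()['contact_force'];print(f0)
for z in np.arange(.120,.1085,-.001):
    move_straight([*t,z],rate=.02)
    s=read_state();df=s['contact_force']-f0;print(round(z,4),s['tool_pos'].round(4),df.round(1))
    if df[2]>3: break
d=get_image('scene');cv2.imwrite('pics/s2.png',cv2.resize(d['color'][80:330,40:290,::-1],None,fx=2,fy=2))
print(s['t'])
```

```text
[ 0.02134601  0.79990109 -0.24581174]
0.12 [ 0.6491 -0.191   0.1204] [-0.1 -0.8 -1.6]
0.119 [ 0.6489 -0.191   0.1189] [-0.3 -2.1 -0.7]
0.118 [ 0.6489 -0.191   0.1179] [ 0.6 -1.  -0.9]
0.117 [ 0.6489 -0.191   0.1169] [-0.8 -1.3 -0.3]
0.116 [ 0.6489 -0.191   0.1159] [-0.4 -0.7 -0. ]
0.115 [ 0.6489 -0.191   0.1149] [ 0.7 -0.  -0.8]
0.114 [ 0.649  -0.191   0.1139] [-0.3 -0.6 -0.7]
0.113 [ 0.6492 -0.1912  0.1136] [-1.5 -0.7  1.4]
0.112 [ 0.6492 -0.1913  0.1133] [-1.5 -0.9  5.5]
11.7417
```

View pics/s2.png

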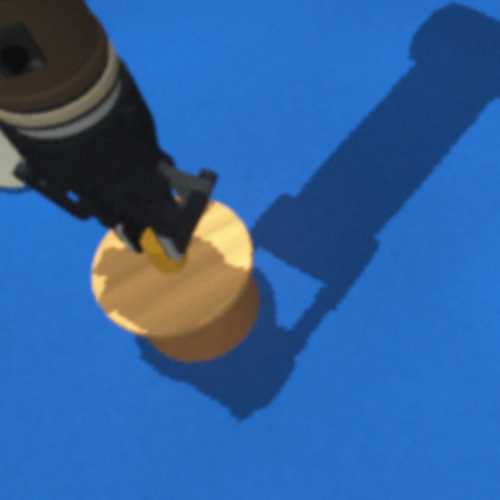

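Contact came at TCP z ≈ 0.1135, the predicted seated height, and the picture shows the lid level on the tub. I'll release, retreat and check.

Run:
```python
from h import *
command_gripper(.07)
s=read_state();print(s['t'],s['gripper_width'],s['contact_force'])
move_straight([.649,-.191,.2],rate=.1)
move_straight([.52,-.191,.26],rate=.2)
hold(.3)
w=wrist('w3')
for n in('top','scene'): d=get_image(n);np.savez(n+'1.npz',**d);cv2.imwrite(f'pics/{n}1.png',d['color'][:,:,::-1])
h=cv2.cvtColor(w['color'],cv2.COLOR_RGB2HSV).astype(int)
print(read_state()['t'])
im=np.hstack([cv2.imread('pics/w3.png'),cv2.imread('pics/scene1.png')]);cv2.imwrite('pics/c3.png',cv2.resize(im,(800,300),interpolation=cv2.INTER_AREA))
```

```text
12.3 0.0703016789625564 [ 0.06451864 -0.08224291 -0.4071643 ]
14.6417
```

View pics/c3.png

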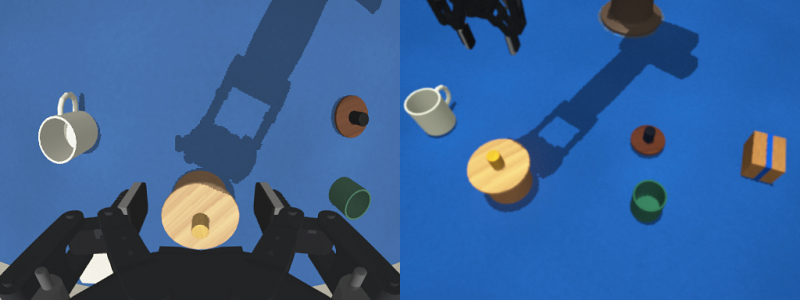

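View pics/top1.png

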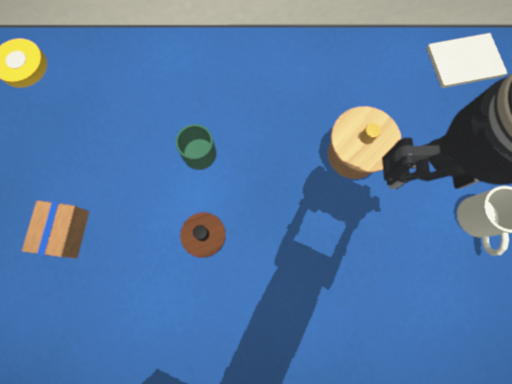

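The lid sits flat on the tub in all three views: scene (500,167) in the composite, top (366,141). The small items are where they were, at top (196,145) and (203,234). I'll make one numeric check of the lid's position, then hand in.

Run:
```python
from h import *
d=np.load('scene1.npz');h=cv2.cvtColor(d['color'],cv2.COLOR_RGB2HSV).astype(int)
m=(h[...,0]<40)&(h[...,1]>60)&(h[...,2]>50)
c=cv2.convexHull(blob(m,(128,220)))[:,0];P=np.array([cast(d,p,.0865) for p in c])
o=d['extrinsics'][:2,3];u=P.mean(0)-o;u/=np.linalg.norm(u)
print('lid now',circ(P[(P-P.mean(0))@u>0]),'tub before ~ .649 -.191')
# tub base: nearest/lowest outline point, cast on the table, before and after
for n in('scene0','scene1'):
    e=np.load(n+'.npz');g=cv2.cvtColor(e['color'],cv2.COLOR_RGB2HSV).astype(int)
    k=blob((g[...,0]<40)&(g[...,1]>60)&(g[...,2]>50),(132,223))[:,0];q=k[k[:,1]>=k[:,1].max()].mean(0);print(n,q,cast(e,q,0))
sign_off()
```

```text
lid now (array([ 0.64897251, -0.19104555]), np.float64(0.06142063938506977)) tub before ~ .649 -.191
scene0 [136. 259.] [ 0.69666715 -0.18253511]
scene1 [136. 259.] [ 0.69666715 -0.18253511]
the job is handed in; nothing more can be done
```

The large wooden lid is seated on the wide brown tub, released, and the job is handed in at about 15 s of the 34 s allowed.

I found the lid and tub in the two fixed cameras and confirmed the lid with the wrist camera. I gripped the brass knob, carried the lid over, and lowered it in 1 mm steps until it touched.

What the checks showed:
- **Grasp:** the lid hung level (under 1°) and centred on the gripper. The fingers read 23.7 mm on the 26 mm knob, a mismatch I did not explain, but the grip held.
- **Seating:** contact came at the predicted height, with about 5.5 N at the last step.
- **Final position:** the lid is centred at (0.649, -0.191), matching the tub centre estimated at the start (itself good to about 3 mm).
- **Tub:** its lower edge is on the same pixel before and after, so it did not move.
- **Small green tub and small lid:** they look unmoved in the pictures. I judged this by eye rather than measuring it.

An early wrist-camera reading of the tub's rim gave x = 0.637 instead of 0.649. It was a rough reading on an arbitrary row of the picture, so I did not use its x value. No other check failed or disagreed.

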